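# Clear the jammed roller feeder

## Robot

A 7-joint arm with a two-finger parallel gripper is mounted at the origin on a cart in front of the work surface, level with it; the furniture and walls round the work are solid. World frame = base frame: x ahead of the robot, y to its left, z up, the work surface at z = 0. Lengths are in m, angles in rad, forces in N, time in s.
With the tool pointing down it reaches from about 0.425 to 0.875 m from the base axis. Payload 8.4 kg.
Tool frame: the origin (TCP) lies on the centre line of the jaws, within the pads' length; the fingertips stand 25 mm ahead of it and the grasp point (between the pads) lies 6 mm ahead of it; z points along the fingers, y is the direction in which the jaws open and shut (so a half turn about z gives the same grasp; the last joint's range is limited). The gripper opens to 87 mm and grips with 3 to 60 N. Pads are 19 mm wide; open, the fingers measure 117 mm over their backs; the gripper's body (75 mm by 190 mm) begins 51 mm behind the grasp point.
Start: joints at [1.144, 0.333, 0.04, 1.465, -0.013, 1.343, -0.059], TCP at [0.209, -0.615, 0.248] pointing down, gripper open.
Joint ranges: [-2.58, 2.58], [-0.38, 2.09], [-1.3, 1.39], [0.25, 2.4], [-1.5, 4.64], [0.08, 2.09], [-2.65, 2.65]. Speed limits (rad/s): [2.22, 2.22, 2.79, 2.79, 3.14, 3.14, 3.14].

## Interface

Orientations are given as [roll, pitch, yaw] about the fixed x, y, z axes, in that order (R = Rz(yaw) Ry(pitch) Rx(roll)).
In Python, from rig import telemetry, grab_frame, workorder gives the robot as it stands.
- The arm moves only by the shell command python3 -m crank 'ROWS' [FORCE]. ROWS is JSON, a list of rows, each a list of 5 numbers: the shift along the tool's x, y, z in mm, then the turn about the tool's z in degrees, then the finger opening in mm, from 0 to 87. A call has 1 to 5 rows; each row shifts and turns the pose as measured when the row begins, along the tool's axes as they then stand; what a row does not reach is not made up. A row lasts 1/12 s, in which the tool goes at most 41.7 mm and 7.16 degrees, less where a joint would pass 70% of its speed; a pose out of reach is approached as far as the arm can. A call with a gripper value outside its range is refused whole. The fingers move at their own pace and stop on an object; FORCE is the grip in N (left out, the last holds). Time passes only in rows, so rows that do not move let the fingers close. It gives the time, the measured TCP pose, the force and the opening at its end, in the units of the state.
- telemetry.state(): the state, without advancing time (a new reading comes with each control period).
- grab_frame(name): name is "scene" or "top" or "wrist"; returns a dict with "pixels" (480x640x3 uint8, red, green, blue), "vertical_fov" (degrees; the focal length in pixels is half the picture's height over the tangent of half this angle, whatever the lens; pixels are square), "cx", "cy" (the principal point, pixels), "dist_coeffs" ([k1, k2, p1, p2, k3] as OpenCV has them; the pictures are not rectified), "camera_from_world" (4x4, takes a point from world to camera coordinates). Camera axes: x right, y down, z forward; pixel columns grow to the right and rows downward; lengths in m; the calibration is good to about 2 mm. A picture is of the moment at which its call begins. There is no depth.
- workorder.hand_in(): hands the job in, once; it reports no verdict.
The state is a dict: "time": time; "joints": joint angles; "dq": joint speeds; "joint_torque": joint torques, N m; "eef_pos": TCP position; "ee_rot": TCP orientation; "contact_force": force on the tool from outside, world axes, zero at the start; "wrist_torque": the same for the moment, N m; "opening": opening from 0.0 (shut) to 1.0 (fully open).
Only numpy, scipy, OpenCV 4.12 (cv2) and the standard library are available. Lean on these libraries where they do the work, as an engineer would, in place of code of your own. Each camera call takes 0.05 s, during which the arm holds its last target. There are 200 camera calls.

## Task

The roller feeder has jammed. Swing its guard door wide open by the handle, at least to a right angle, and leave it open; then lift out the flanged roller that is stuck at the gauge stops, so that the plain rollers behind it roll down to the outlet, and lay it gently on its rims in the scrap tray without dropping it. Leave the plain rollers in the chute and do not disturb the things lying around.

Things in the scene. Friction and masses are not known exactly. Their poses are not given: they have to be found in the camera images.
- feeder: fixed grey sheet-metal feeder, 240 x 140 mm; origin at the bench under its middle, -x its front, +y its left. Chute 106 mm wide inside, walls 45 mm above its floor, falls 10 degrees to the front (floor 32 mm high at the front lip, 52 mm at the middle). Two gauge stops stand 12 mm in from the side walls at x = -0.07 to -0.05, 30 mm above the floor: plain rollers pass under, the flanged one not
- guard (a joint): guard door on an upright hinge at the feeder's front right corner (seen from the robot): 0 shut, grows as the handle is pulled to the robot and round to the right (counter-clockwise from above), at most 1.9 rad. Front panel 130 mm wide with a clear top plate that covers the chute 165 mm deep, top at 133 mm; both swing together. Hinge friction about 0.1 N m: it stays where left
- guard_hinge (a point): point on the door's hinge axis at the height of the handle bar; its axes are those of the feeder and do not turn with the door
- handle_grip (a point): level steel bar handle on the door panel: bar 10 mm thick, 76 mm long, 45 mm clear of the panel, a standoff at each end; this point is the bar's middle, 112 mm above the bench; y runs along the bar, +x points from bar to panel; turns with the door
- flanged_centre (a point): centre of the jammed flanged roller: steel, 100 mm long along its y; body 24 mm in diameter between two end flanges 70 mm in diameter, 8 mm thick (84 mm between them); 0.25 to 0.5 kg. Lies across the chute, flanges against the gauge stops; a plain roller touches the flanges behind, 30 mm or more from its axis and 5 mm below it. Its x and z turn as it rolls
- flanged_roller: the same flanged roller, origin at its centre
- roller_1_centre (a point): plain steel roller, solid cylinder 22 mm in diameter and 100 mm long, point at its centre; it lies across the chute just behind the flanged roller; once free it rolls by itself to the front lip, centre about 11 mm behind the outlet point
- roller_2_centre (a point): plain steel roller, solid cylinder 22 mm in diameter and 100 mm long, point at its centre; it lies across the chute behind roller 1; it comes to rest against roller 1
- roller_3_centre (a point): plain steel roller, solid cylinder 22 mm in diameter and 100 mm long, point at its centre; it lies across the chute behind roller 2; it comes to rest against roller 2
- outlet (a point): outlet: middle of the inner foot of the chute's front lip, on the chute floor, where the first plain roller must come to rest
- scrap_tray: fixed open aluminium tray, 130 mm (x) by 150 mm (y) on low feet, rim 42 mm above the bench, walls 4 mm, inner floor 10 mm above the bench; origin at the centre of its underside. The flanged roller lying flat has its axis 45 mm above the bench, and fits lengthwise along the tray's y
- oil_bottle: bystander: yellow oil bottle with a spout, 48 mm across and 136 mm high, origin under its middle
- collar: bystander: black collar, 43 mm across and 36 mm high, origin under its middle
- pliers: bystander: pliers with blue handles, 155 mm long, lying flat, origin under their middle

How it is judged:
On the way, in this order (a step that is already met when the one before it is completed fails the run):
1. the guard door is being swung open by its handle (past 0.5 rad with the fingers on the handle) (value of joint guard above 0.5 rad and contact force between the fingers and guard_c0 above 0.3 N), for 0.05 s.
2. the guard door stands open by at least 1.4 rad, the flanged roller still in the chute (value of joint guard above 1.4 rad and z of flanged_centre in the frame of feeder below 0.11 m), for 0.1 s.
3. the flanged roller is held by the fingers clear above the gauge stops (z of flanged_centre in the frame of feeder above 0.125 m and contact force between the fingers and flanged_roller above 0.5 N), for 0.1 s.
At the end, for the whole second after the job is handed in: The guard stands open by at least 1.4 rad; the plain rollers lie in a row at the outlet, each within 10 mm of its place; the flanged roller lies at rest on its rims in the scrap tray, centre within 50 mm of the tray's middle each way and less than 55 mm above the bench (value of joint guard above 1.4 rad and x of roller_1_centre in the frame of feeder between -0.115 and -0.095 m and z of roller_1_centre in the frame of feeder between 0.03 and 0.075 m and horizontal distance between each of roller_1_centre, roller_2_centre, roller_3_centre and outlet below 0.075 m and x of roller_2_centre in the frame of feeder between -0.093 and -0.073 m and z of roller_2_centre in the frame of feeder between 0.03 and 0.075 m and x of roller_3_centre in the frame of feeder between -0.072 and -0.052 m and z of roller_3_centre in the frame of feeder between 0.03 and 0.075 m and x of flanged_centre in the frame of scrap_tray between -0.05 and 0.05 m and y of flanged_centre in the frame of scrap_tray between -0.05 and 0.05 m and z of flanged_centre in the frame of scrap_tray below 0.055 m and angle between flanged_centre's own y axis and vertical above 1.4 rad and linear speed of flanged_roller below 0.03 m/s); the robot touches nothing.
It fails at once if the oil bottle moved by more than 30 mm (distance of oil_bottle from where it was at the start of the episode above 0.03 m).
It fails at once if the black collar moved by more than 30 mm (distance of collar from where it was at the start of the episode above 0.03 m).
It fails at once if the pliers moved by more than 30 mm (distance of pliers from where it was at the start of the episode above 0.03 m).
It fails at once if a plain roller is lifted out of the chute (z of any of roller_1_centre, roller_2_centre, roller_3_centre in the frame of feeder above 0.115 m).
It fails at once if the flanged roller is dropped or thrown (faster than 0.6 m/s with no finger on it; a fall of about 18 mm) (linear speed of flanged_roller above 0.6 m/s and contact force between the fingers and flanged_roller below 0.05 N).
It also fails if it takes over 61 s, if anything falls off the work surface, if the arm or the gripper's body presses on something with over 40 N, if the wrist force passes 120 N, or if a joint passes its speed limit or range.

## Working session

There is one attempt and no reset: what is moved stays moved. The work goes in short steps, Python scripts to look and compute and a shell command to move; the robot and the scene stay as the last step left them, time stands still between calls to the robot, and variables do not carry over. Pictures are saved under pics/ and viewed, about 8 in all and at most 12, crops included, and the job is handed in when it is done.

```bash
ls; mkdir -p pics; cat > h.py <<'E'
import numpy as np, cv2
from rig import telemetry, grab_frame, workorder
from scipy.spatial.transform import Rotation as R
def cam(name, save=None):
    f=grab_frame(name); f['pixels']=np.asarray(f['pixels'])
    H=f['pixels'].shape[0]; F=H/2/np.tan(np.radians(f['vertical_fov'])/2)
    f['K']=np.array([[F,0,f['cx']],[0,F,f['cy']],[0,0,1.]]); f['d']=np.array(f['dist_coeffs'],float); f['T']=np.array(f['camera_from_world'])
    if save: cv2.imwrite('pics/'+save+'.png',f['pixels'][:,:,::-1])
    return f
def ray(f,uv):
    n=cv2.undistortPoints(np.array(uv,float).reshape(-1,1,2),f['K'],f['d']).reshape(-1,2)
    d=np.c_[n,np.ones(len(n))]@f['T'][:3,:3]; o=-f['T'][:3,:3].T@f['T'][:3,3]
    return o,d
def onz(f,uv,z):
    o,d=ray(f,uv); return o+d*((z-o[2])/d[:,2])[:,None]
def proj(f,P):
    T=f['T']; return cv2.projectPoints(np.array(P,float).reshape(-1,1,3),cv2.Rodrigues(T[:3,:3])[0],T[:3,3],f['K'],f['d'])[0].reshape(-1,2)
def st():
    s=telemetry.state(); print('t',s['time'],'pos',np.round(s['eef_pos'],4),'rpy',np.round(s['ee_rot'],3),'F',np.round(s['contact_force'],1),'op',round(s['opening'],3),'q',np.round(s['joints'],2)); return s
def tool(s,P):  # world point -> tool frame mm
    return 1000*R.from_euler('xyz',s['ee_rot']).as_matrix().T@(np.array(P)-s['eef_pos'])
E
python3 - <<'E'
from h import *
s=st()
for n in ('scene','top'):
    f=cam(n,n+'0'); print(n,f['vertical_fov'],np.round(np.linalg.inv(f['T']),3).tolist(),f['dist_coeffs'])
E
```

```text
pics
t 0.0 pos [ 0.2091 -0.615   0.2467] rpy [-3.14   0.     0.328] F [0.1 0.  0.4] op 0.997 q [ 1.14  0.33  0.04  1.47 -0.01  1.34 -0.06]
scene 55.943505674644214 [[0.887, -0.355, 0.296, 0.249], [-0.462, -0.679, 0.57, -0.471], [-0.002, -0.642, -0.767, 0.843], [0.0, 0.0, 0.0, 1.0]] [-0.10384915  0.          0.          0.          0.        ]
top 44.97925392945931 [[0.002, -0.992, 0.129, 0.385], [-1.0, -0.002, 0.003, 0.068], [-0.003, -0.129, -0.992, 1.323], [0.0, 0.0, 0.0, 1.0]] [-0.03176698  0.          0.          0.          0.        ]
```

View pics/scene0.png

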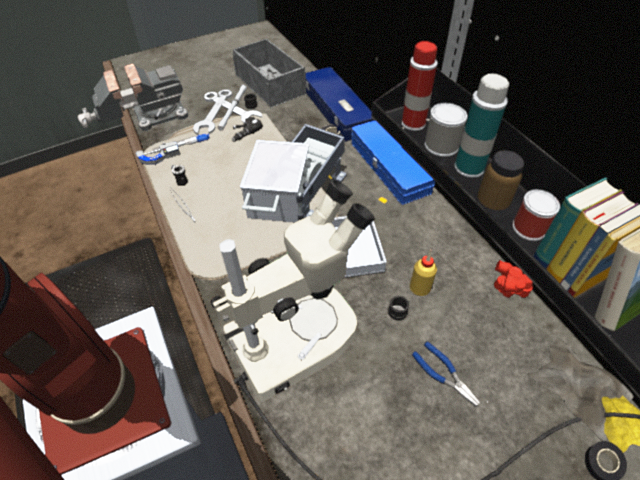

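View pics/top0.png

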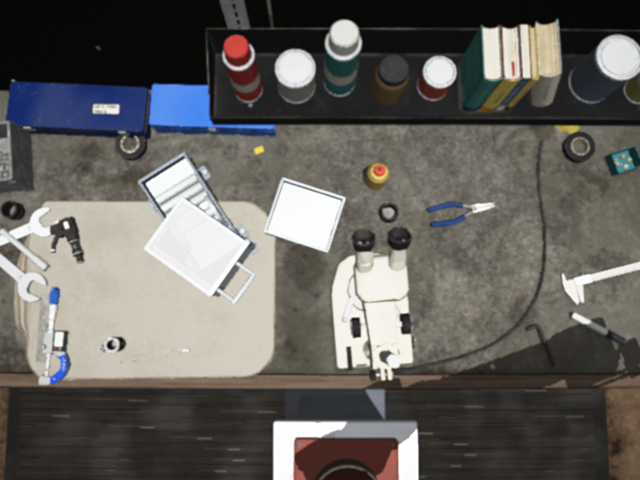

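Scene view: feeder with closed clear-top door at about (275,180), handle at (262,205), microscope in the foreground. Top view: door plate quad (145,248)-(185,198)-(250,243)-(210,295), handle near (238,285), white tray at (305,215), bottle (377,175), collar (388,212), pliers (460,213); the microscope at (375,300) stands between the arm's start and the feeder.

```bash
python3 - <<'E'
from h import *
a=cam('top'); b=cam('scene')
p=a['pixels']; cv2.imwrite('pics/topcrop.png',cv2.resize(p[140:320,130:370],None,fx=3.3,fy=3.3,interpolation=cv2.INTER_CUBIC)[:,:,::-1])
def tri(ua,ub):
    o1,d1=ray(a,[ua]);o2,d2=ray(b,[ub]);d1=d1[0];d2=d2[0]
    A=np.c_[d1,-d2];t=np.linalg.lstsq(A,o2-o1,rcond=None)[0]
    P,Q=o1+t[0]*d1,o2+t[1]*d2; return np.round((P+Q)/2,3),round(np.linalg.norm(P-Q),3)
print('eye1',tri((363,238),(342,188)));print('eye2',tri((399,236),(360,213)));print('pillar',tri((388,358),(229,245)))
print('plate',np.round(onz(a,[(185,198),(250,243),(210,295),(145,248)],.133),3).tolist())
print('tray',np.round(onz(a,[(284,179),(345,197),(328,249),(265,227)],.042),3).tolist())
print('others',np.round(onz(a,[(377,175),(388,212),(460,213)],.03),3).tolist())
E
```

```text
eye1 (array([ 0.517, -0.015,  0.337]), np.float64(0.002))
eye2 (array([ 0.518, -0.076,  0.336]), np.float64(0.004))
pillar (array([ 0.314, -0.053,  0.349]), np.float64(0.001))
plate [[0.627, 0.34, 0.133], [0.532, 0.202, 0.133], [0.425, 0.283, 0.133], [0.521, 0.42, 0.133]]
tray [[0.689, 0.138, 0.042], [0.648, 0.0, 0.042], [0.53, 0.039, 0.042], [0.579, 0.179, 0.042]]
others [[0.702, -0.074, 0.03], [0.616, -0.097, 0.03], [0.614, -0.261, 0.03]]
```

View pics/topcrop.png

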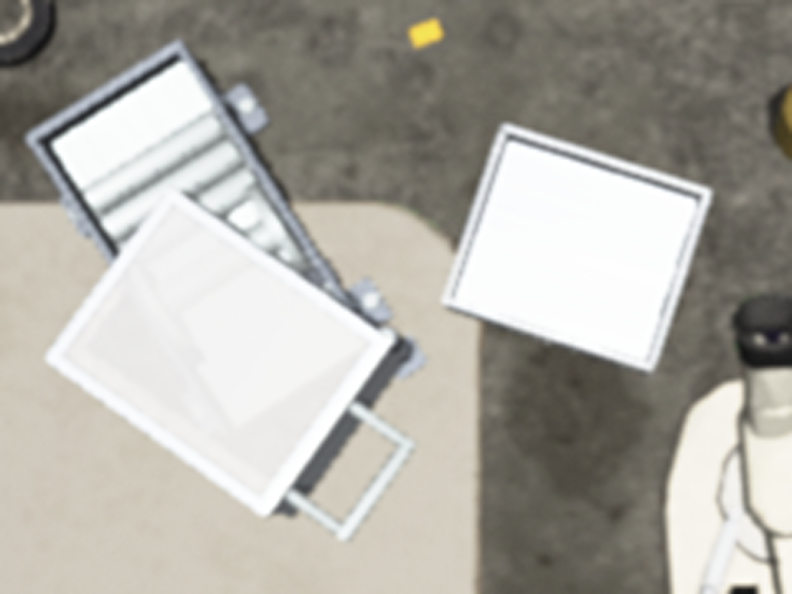

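The crop shows the door already slightly open relative to the feeder (feeder edge ~53°, door edge ~35°); the bar runs from (410,443) to (345,538), the tray has corners (505,127),(710,190),(655,368),(445,303), and plain rollers are visible at (150,200).

```bash
python3 - <<'E'
from h import *
a=cam('top'); c=lambda L:[(x/3.3+130-.35,y/3.3+140-.35) for x,y in L]
g=lambda L,z:onz(a,c(L),z)[:,:2]
w=g([(180,42)],.118)[0],g([(28,135)],.118)[0],g([(392,338)],.08)[0]
ang=lambda v:np.degrees(np.arctan2(v[1],v[0]))
print('back corners',np.round(w,3).tolist(),'feeder x dir deg',ang(w[0]-w[1])+90-0, ang(w[0]-w[2]))
h=g([(410,443),(345,538)],.112); m=h.mean(0); print('bar',np.round(h,4).tolist(),np.round(m,4),'len',np.linalg.norm(h[0]-h[1]),'bar dir +y',ang(h[1]-h[0]))
p=g([(178,193),(397,342),(268,515),(47,357)],.133); print('plate sides',np.round(p,3).tolist(),[round(ang(p[i]-p[j]),1) for i,j in ((0,1),(3,2),(2,1),(3,0))])
t=g([(505,127),(710,190),(655,368),(445,303)],.042); print('tray c',np.round(t.mean(0),4),'xdir',ang(t[0]-t[3]),ang(t[1]-t[2]),'ydir',ang(t[0]-t[1]),ang(t[3]-t[2]),[np.linalg.norm(t[i]-t[i-1]) for i in range(4)])
s=st()
E
```

```text
back corners [[0.729, 0.348], [0.668, 0.445], [0.541, 0.212]] feeder x dir deg 32.57022995926888 35.93220002959261
bar [[0.4697, 0.1954], [0.4097, 0.2355]] [0.4397 0.2154] len 0.07218942746059243 bar dir +y 146.2358995940213
plate sides [[0.627, 0.343], [0.532, 0.202], [0.423, 0.281], [0.522, 0.422]] [np.float64(56.0), np.float64(55.2), np.float64(144.1), np.float64(142.9)]
tray c [0.6084 0.0902] xdir -17.968069084260446 -17.13749784501311 ydir 72.66716673895087 72.79327271200685 [np.float64(0.12807884013251092), np.float64(0.14680425074231138), np.float64(0.12774451550820068), np.float64(0.14866009792596693)]
t 0.25 pos [ 0.2092 -0.6152  0.2471] rpy [-3.141  0.     0.328] F [0.3 0.1 1. ] op 0.999 q [ 1.14  0.33  0.04  1.47 -0.01  1.34 -0.06]
```

```bash
python3 -m crank '[[0,0,-40,0,87],[0,0,-40,0,87],[0,0,-40,0,87],[0,0,-40,0,87],[0,0,-40,0,87]]' 20
python3 -m crank '[[34,-18,0,0,87],[34,-18,0,0,87],[34,-18,0,0,87],[34,-18,0,0,87],[34,-18,0,0,87]]'
python3 -m crank '[[34,-18,0,0,87],[34,-18,0,0,87],[34,-18,0,0,87],[34,-18,0,0,87],[34,-18,0,0,87]]'; python3 -c "
from h import *
s=st()"
```

```text
time: 0.67
eef_pos: [0.208, -0.6121, 0.4417]
ee_rot: [-3.119, 0.002, 0.328]
contact_force: [0.1, -1.3, -0.2]
opening: 0.999
time: 1.08
eef_pos: [0.3372, -0.4777, 0.4547]
ee_rot: [-3.139, 0.004, 0.309]
contact_force: [0.6, -1.2, -0.7]
opening: 1.002
time: 1.5
eef_pos: [0.4764, -0.3322, 0.4553]
ee_rot: [3.141, 0.003, 0.308]
contact_force: [0.9, -0.8, -0.4]
opening: 0.997
t 1.5 pos [ 0.4764 -0.3322  0.4553] rpy [3.141e+00 3.000e-03 3.080e-01] F [ 0.9 -0.8 -0.4] op 0.997 q [ 0.68  0.18 -0.19  1.24  0.04  1.73 -0.76]
```

```bash
python3 -m crank '[[20,-29,0,0,87],[20,-29,0,0,87],[20,-29,0,0,87],[20,-29,0,0,87]]' >/dev/null
python3 -m crank '[[20,-29,0,0,87],[20,-29,0,0,87],[20,-29,0,0,87],[0,-40,0,0,87],[0,-40,0,0,87]]' >/dev/null
python3 -m crank '[[0,-40,0,0,87],[0,-40,0,0,87],[0,-40,0,0,87],[0,-40,0,0,87],[0,-40,0,0,87]]'
python3 -m crank '[[0,0,0,-7,87],[0,0,0,-7,87],[0,0,0,-7,87],[0,0,0,-7,87],[0,0,0,-7,87]]'
python3 -m crank '[[0,0,0,-7,87],[0,0,0,-7,87],[0,0,0,-7,87],[0,0,0,-7,87],[0,0,0,-7,87]]'
python3 -m crank '[[0,0,0,-7,60],[0,0,0,-7,60],[0,0,0,-7,60],[0,0,0,-7,60],[0,0,0,-7,60]]'
python3 -c "
from h import *
s=st(); print(tool(s,[.4397,.2154,.118]))"
```

```text
time: 2.67
eef_pos: [0.4645, 0.1936, 0.4511]
ee_rot: [-3.139, 0.006, 0.309]
contact_force: [-0.2, 1.0, 0.4]
opening: 1.001
time: 3.08
eef_pos: [0.4575, 0.2067, 0.4521]
ee_rot: [-3.136, 0.001, 0.937]
contact_force: [-0.6, -0.6, 0.3]
opening: 0.999
time: 3.5
eef_pos: [0.4568, 0.207, 0.4521]
ee_rot: [-3.136, -0.002, 1.561]
contact_force: [0.4, 0.2, -0.3]
opening: 1.004
time: 3.92
eef_pos: [0.4564, 0.2069, 0.4519]
ee_rot: [-3.138, -0.004, 2.186]
contact_force: [1.1, -0.7, -0.8]
opening: 0.729
t 3.9167 pos [0.4564 0.2069 0.4519] rpy [-3.138 -0.004  2.186] F [ 1.1 -0.7 -0.8] op 0.729 q [ 0.14  0.04 -0.67  1.41  0.02  1.71  0.09]
[ 15.20781539  -7.57082824 334.02922969]
```

```bash
python3 -m crank '[[5,-2,40,-6.5,50],[5,-2,40,-6.5,50],[5,-2,40,-6.5,50],[0,0,40,0,50],[0,0,20,0,50]]'
python3 - <<'E'
from h import *
s=st(); print(tool(s,[.4397,.2154,.118]))
f=cam('wrist','w1'); print(np.round(proj(f,[[.4697,.1954,.112],[.4097,.2355,.112],[.4397,.2154,.112]]),0).tolist())
E
```

```text
time: 4.33
eef_pos: [0.443, 0.2158, 0.271]
ee_rot: [3.133, 0.003, 2.553]
contact_force: [-0.4, -0.4, 0.1]
opening: 0.582
t 4.3333 pos [0.443  0.2158 0.271 ] rpy [3.133e+00 3.000e-03 2.553e+00] F [-0.4 -0.4  0.1] op 0.582 q [ 0.14  0.03 -0.69  1.78  0.02  1.33  0.43]
[  2.9325455   -3.48729358 153.01702123]
[[312.0, 266.0], [311.0, 175.0], [311.0, 222.0]]
```

View pics/w1.png

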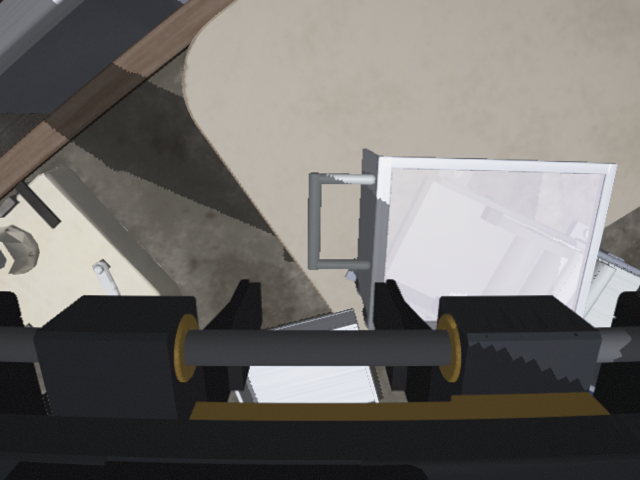

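Wrist view: bar at column ~314, rows 175–267, matching the projected (311, 175–266) within ~2 mm, parallel to the image columns, so the yaw is right. Going down and gripping.

```bash
python3 -m crank '[[3,-2,38,0,42],[0,0,38,0,42],[0,0,30,0,42],[0,0,25,0,42],[0,0,12,0,42]]'
python3 -c "
from h import *
s=st(); print(tool(s,[.4397,.2154,.118]))
cam('wrist','w2')"
```

```text
time: 4.8
eef_pos: [0.4423, 0.2172, 0.1297]
ee_rot: [3.13, 0.006, 2.552]
contact_force: [-0.6, 0.1, 0.4]
opening: 0.485
t 4.8 pos [0.4423 0.2172 0.1297] rpy [3.13  0.006 2.552] F [-0.6  0.1  0.4] op 0.485 q [ 0.1   0.17 -0.7   1.96  0.12  1.04  0.33]
[ 1.24184609 -3.06995712 11.6591496 ]
```

View pics/w2.png

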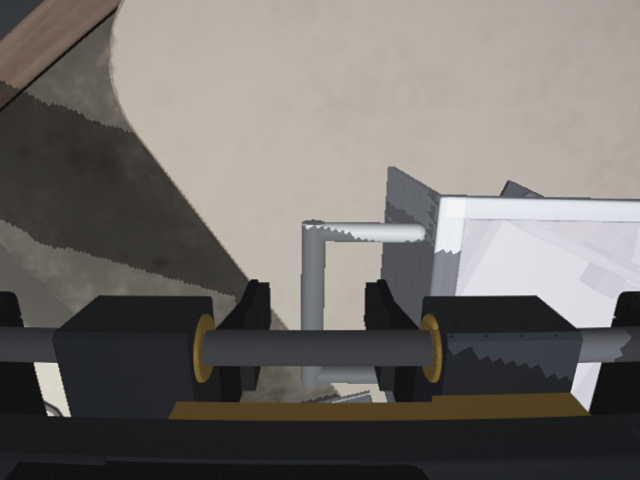

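The bar (column ~313) sits between the open fingers. Lower 11 mm and close.

```bash
python3 -m crank '[[1,-2,8,0,42],[0,0,5,0,42],[0,0,0,0,0],[0,0,0,0,0],[0,0,0,0,0]]' 25
python3 -m crank '[[0,0,0,0,0],[0,0,0,0,0],[0,0,0,0,0],[0,0,0,0,0]]' 25
python3 -c "
from h import *
s=st(); print(tool(s,[.526,.218,.118]))"
```

```text
time: 5.27
eef_pos: [0.4425, 0.2168, 0.1188]
ee_rot: [3.128, 0.007, 2.55]
contact_force: [-0.1, 0.6, -0.1]
opening: 0.337
time: 5.6
eef_pos: [0.443, 0.2167, 0.1206]
ee_rot: [3.127, 0.009, 2.549]
contact_force: [0.4, -0.8, -3.9]
opening: 0.103
t 5.6 pos [0.443  0.2167 0.1206] rpy [3.127 0.009 2.549] F [ 0.4 -0.8 -3.9] op 0.103 q [ 0.1   0.18 -0.7   1.97  0.14  1.02  0.32]
[-68.14345233  47.32836626   3.87019993]
```

```bash
python3 -m crank '[[-4.4,-5.8,0,-5,0],[-4.4,-5.8,0,-5,0],[-4.4,-5.8,0,-5,0]]'; python3 -c "
from h import *
s=st(); print(tool(s,[.526,.218,.118]))"
```

```text
time: 5.85
eef_pos: [0.4442, 0.1954, 0.1205]
ee_rot: [3.132, 0.009, 2.819]
contact_force: [-4.4, -3.7, 4.2]
opening: 0.109
t 5.85 pos [0.4442 0.1954 0.1205] rpy [3.132 0.009 2.819] F [-4.4 -3.7  4.2] op 0.109 q [ 0.16  0.16 -0.71  1.99  0.13  1.02  0.64]
[-70.42969371  47.33747806   3.60374619]
```

```bash
python3 -m crank '[[-4.4,-5.8,0,-5,0],[-4.4,-5.8,0,-5,0],[-4.4,-5.8,0,-5,0],[-4.4,-5.8,0,-5,0],[-4.4,-5.8,0,-5,0]]'; python3 -c "
from h import *
s=st(); print(tool(s,[.526,.218,.118]))"
```

```text
time: 6.27
eef_pos: [0.4596, 0.1575, 0.1206]
ee_rot: [-3.139, 0.005, -3.011]
contact_force: [-0.8, -3.5, 0.1]
opening: 0.108
t 6.2667 pos [0.4596 0.1575 0.1206] rpy [-3.139  0.005 -3.011] F [-0.8 -3.5  0.1] op 0.108 q [ 0.26  0.17 -0.73  1.98  0.14  1.03  1.16]
[-73.68938966  51.34839284   2.82691987]
```

```bash
python3 -m crank '[[-4.5,-6,0,-5,0],[-4.5,-6,0,-5,0],[-4.5,-6,0,-5,0],[-4.5,-6,0,-5,0],[-4.5,-6,0,-5,0]]'; python3 -m crank '[[-4.5,-6,0,-5,0],[0,0,0,0,0]]'; python3 - <<'E'
from h import *
s=st()
a=cam('top'); cv2.imwrite('pics/topcrop2.png',cv2.resize(a['pixels'][140:320,130:370],None,fx=3.3,fy=3.3,interpolation=cv2.INTER_CUBIC)[:,:,::-1])
E
```

```text
time: 6.68
eef_pos: [0.4916, 0.1287, 0.1206]
ee_rot: [-3.132, -0.0, -2.56]
contact_force: [1.1, -0.4, -2.2]
opening: 0.111
time: 6.85
eef_pos: [0.5013, 0.1241, 0.1206]
ee_rot: [-3.131, 0.001, -2.467]
contact_force: [4.3, 1.3, -5.1]
opening: 0.103
t 6.85 pos [0.5013 0.1241 0.1206] rpy [-3.131e+00  1.000e-03 -2.467e+00] F [ 4.3  1.3 -5.1] op 0.103 q [ 0.34  0.25 -0.76  1.91  0.21  1.05  1.74]
```

View pics/topcrop2.png

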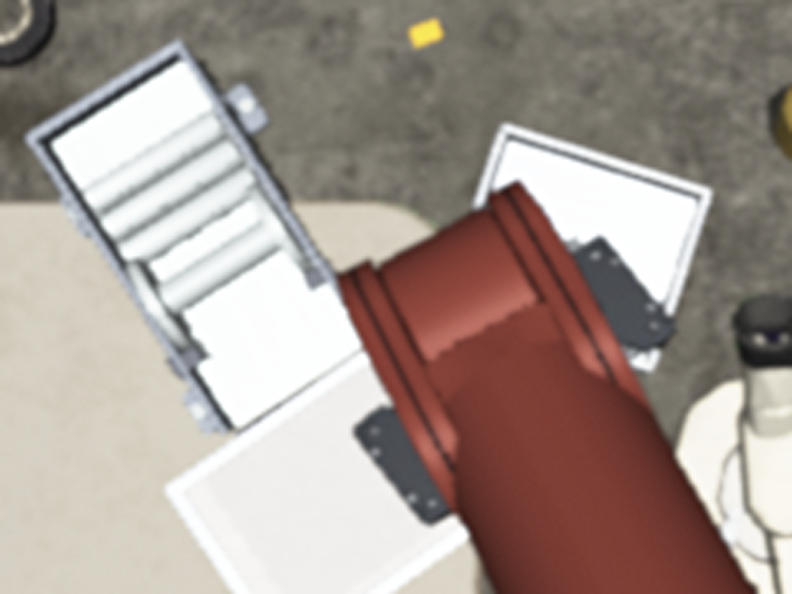

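Top crop: door plate now lies in front of the feeder (rear edge (165,490)-(360,350)), about 90–94° open; flanged roller body runs (165,300)-(280,228), three plain rollers behind it. Release, rise and go above the roller.

```bash
python3 -m crank '[[0,0,0,0,40],[0,0,0,0,40],[0,0,0,0,40],[0,0,0,0,40]]'; python3 -m crank '[[0,0,-15,0,40],[0,0,-40,0,40],[0,0,-40,0,40],[0,0,-40,0,40],[0,0,-40,0,40]]'
python3 -m crank '[[-36,19,0,0,40],[-36,19,0,0,40],[-36,19,0,0,40],[-36,19,0,0,40],[-36,19,0,0,40]]'
python3 -m crank '[[0,0,0,7,40],[0,0,0,7,40],[0,0,0,7,40],[0,0,0,7,40],[0,0,0,7,40]]'>/dev/null
python3 -m crank '[[0,0,0,7,40],[0,0,0,7,40],[0,0,0,7,40],[0,0,0,7,40],[0,0,0,7,40]]'>/dev/null
python3 -m crank '[[0,0,0,7,40],[0,0,0,7,40],[0,0,0,7,40],[0,0,0,2,40],[0,0,0,0,40]]'
python3 - <<'E'
from h import *
s=st(); print(tool(s,[.587,.321,.085])); f=cam('wrist','w3')
u=np.array([np.cos(np.radians(124)),np.sin(np.radians(124)),0])*.046;c=np.array([.587,.321,.085]);print(np.round(proj(f,[c,c+u,c-u])))
a=cam('top'); cv2.imwrite('pics/topcrop3.png',cv2.resize(a['pixels'][140:320,130:370],None,fx=3.3,fy=3.3,interpolation=cv2.INTER_CUBIC)[:,:,::-1])
E
```

```text
time: 7.23
eef_pos: [0.5012, 0.1246, 0.121]
ee_rot: [-3.131, 0.002, -2.472]
contact_force: [-0.3, -0.1, -0.5]
opening: 0.321
time: 7.65
eef_pos: [0.4938, 0.1257, 0.2938]
ee_rot: [-3.14, -0.013, -2.469]
contact_force: [0.6, -0.7, 0.7]
opening: 0.456
time: 8.07
eef_pos: [0.584, 0.3085, 0.3073]
ee_rot: [-3.121, 0.003, -2.491]
contact_force: [1.0, -0.8, 0.6]
opening: 0.457
time: 9.32
eef_pos: [0.5777, 0.3257, 0.3006]
ee_rot: [-3.137, 0.009, 2.132]
contact_force: [-0.1, -0.8, 1.2]
opening: 0.458
t 9.3167 pos [0.5777 0.3257 0.3006] rpy [-3.137  0.009  2.132] F [-0.1 -0.8  1.2] op 0.458 q [-0.2   0.4  -0.54  1.32  0.21  1.49 -0.16]
[ -7.02782735   6.37693711 215.63344112]
[[323. 218.]
 [322. 167.]
 [324. 265.]]
```

View pics/w3.png

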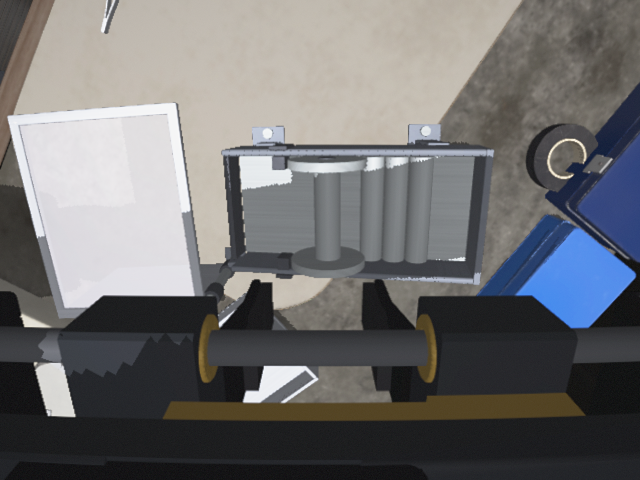

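Wrist view: flanged roller body at columns 314–341, flanges centred near (327,164) and (329,261); predicted centre (323,217), so about +5 mm tool y, +3 mm tool x to correct. Door plate stands clear at left.

```bash
python3 -m crank '[[-4,11,0,-2,32],[0,0,35,0,32],[0,0,35,0,32],[0,0,30,0,32],[0,0,0,0,32]]'; 
python3 - <<'E'
from h import *
s=st(); f=cam('wrist','w4')
# world of body axis estimate
M=R.from_euler('xyz',s['ee_rot']).as_matrix()
c=np.array([.587,.321,.085]); print('pred old c',np.round(proj(f,[c])), 'tool',tool(s,c))
P=s['eef_pos']*[1,1,0]+np.array([0,0,.085]); print('under tool',np.round(proj(f,[P,P+M[:,0]*.05,P-M[:,0]*.05,P+M[:,1]*.012,P-M[:,1]*.012]),1).tolist())
E
```

```text
time: 9.83
eef_pos: [0.5906, 0.3289, 0.2005]
ee_rot: [3.14, 0.009, 2.183]
contact_force: [-0.6, -0.7, -0.4]
opening: 0.373
t 9.8333 pos [0.5906 0.3289 0.2005] rpy [3.14  0.009 2.183] F [-0.6 -0.7 -0.4] op 0.373 q [-0.19  0.47 -0.54  1.43  0.25  1.31 -0.13]
pred old c [[305. 247.]] tool [ -3.35500259  -7.63803442 115.54342092]
under tool [[315.8, 241.0], [315.7, 165.6], [315.8, 308.8], [333.7, 241.0], [297.8, 241.0]]
```

View pics/w4.png

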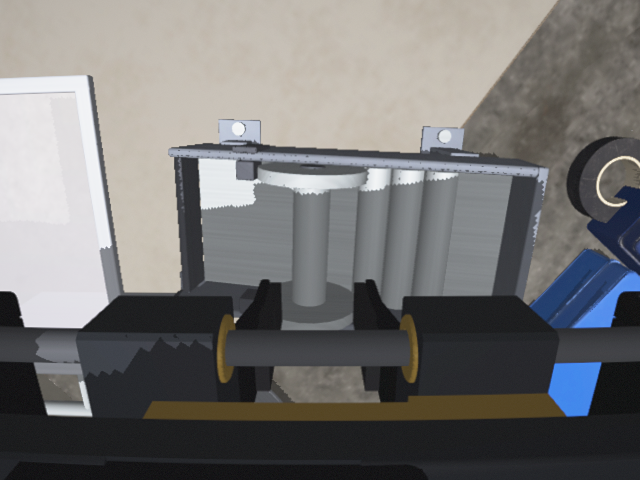

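Body spans columns 292–328 (centre 310 vs tool centre 315.8, i.e. -4 mm in tool y), tilted ~1°, axially centred within ~2 mm. Correct, then descend.

```bash
python3 -m crank '[[1,-4,0,1,32],[0,0,20,0,32],[0,0,20,0,32]]'; python3 - <<'E'
from h import *
s=st(); f=cam('wrist'); M=R.from_euler('xyz',s['ee_rot']).as_matrix()
P=s['eef_pos']*[1,1,0]+np.array([0,0,.085]); q=proj(f,[P,P+M[:,1]*.012,P-M[:,1]*.012,P+M[:,0]*.02]);print(np.round(q,1).tolist())
g=cv2.cvtColor(f['pixels'],cv2.COLOR_RGB2GRAY).astype(int)
for r in (230,250,265): print(r,g[r,250:380:3].tolist())
cv2.imwrite('pics/w5.png',f['pixels'][120:330,200:430,::-1])
E
```

```text
time: 10.13
eef_pos: [0.5908, 0.3307, 0.1734]
ee_rot: [3.125, 0.009, 2.165]
contact_force: [-0.3, 0.4, -0.1]
opening: 0.367
t 10.1333 pos [0.5908 0.3307 0.1734] rpy [3.125 0.009 2.165] F [-0.3  0.4 -0.1] op 0.367 q [-0.19  0.47 -0.53  1.48  0.26  1.24 -0.16]
[[313.5, 254.5], [333.4, 254.4], [293.6, 254.5], [313.4, 222.3]]
230 [132, 133, 133, 132, 134, 134, 135, 135, 134, 135, 135, 135, 96, 111, 118, 123, 127, 131, 135, 135, 133, 129, 127, 121, 114, 111, 134, 133, 135, 135, 135, 135, 136, 135, 137, 114, 103, 114, 122, 130, 134, 137, 140, 139]
250 [134, 135, 136, 135, 134, 135, 135, 133, 132, 133, 132, 132, 102, 110, 117, 124, 128, 131, 135, 135, 133, 129, 127, 120, 112, 116, 128, 129, 130, 131, 131, 132, 132, 132, 133, 94, 109, 118, 126, 132, 134, 138, 139, 138]
265 [136, 135, 134, 134, 135, 136, 134, 135, 135, 136, 134, 136, 103, 109, 117, 125, 129, 130, 134, 134, 132, 131, 126, 120, 112, 122, 133, 134, 133, 135, 133, 133, 133, 133, 133, 95, 111, 121, 128, 133, 135, 138, 138, 135]
```

View pics/w5.png

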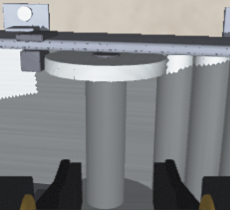

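```bash
python3 -m crank '[[0,-5,0,0,32],[0,0,0,0,32],[0,0,0,0,32]]'; python3 - <<'E'
from h import *
s=st(); f=cam('wrist'); M=R.from_euler('xyz',s['ee_rot']).as_matrix()
P=s['eef_pos']*[1,1,0]+np.array([0,0,.085]); q=proj(f,[P,P+M[:,1]*.012,P-M[:,1]*.012,P+M[:,0]*.02]);print(np.round(q,1).tolist())
g=cv2.cvtColor(f['pixels'],cv2.COLOR_RGB2GRAY).astype(int)
for r in (230,265): print(r,g[r,250:380:3].tolist())
E
```

```text
time: 10.43
eef_pos: [0.5858, 0.3278, 0.1748]
ee_rot: [3.125, 0.009, 2.165]
contact_force: [0.0, -0.7, 0.4]
opening: 0.367
t 10.4333 pos [0.5858 0.3278 0.1748] rpy [3.125 0.009 2.165] F [ 0.  -0.7  0.4] op 0.367 q [-0.19  0.46 -0.54  1.49  0.25  1.24 -0.16]
[[313.5, 253.7], [333.2, 253.7], [293.7, 253.7], [313.4, 221.7]]
230 [128, 128, 129, 129, 129, 130, 130, 131, 132, 131, 131, 132, 131, 133, 132, 110, 105, 113, 120, 122, 127, 133, 133, 132, 129, 124, 120, 114, 106, 131, 131, 132, 133, 133, 134, 133, 134, 134, 99, 103, 113, 121, 128, 131]
265 [133, 132, 133, 132, 133, 132, 132, 131, 132, 132, 132, 132, 132, 133, 133, 109, 105, 113, 118, 125, 128, 129, 131, 130, 128, 124, 119, 110, 117, 131, 130, 130, 129, 129, 130, 130, 131, 122, 97, 111, 119, 126, 130, 132]
```

```bash
python3 -m crank '[[0,1,25,0,32],[0,0,25,0,32],[0,0,12,0,32],[0,0,0,0,32]]'; python3 - <<'E'
from h import *
s=st(); print(tool(s,[.5865,.3282,.085]))
E
```

```text
time: 10.82
eef_pos: [0.5915, 0.3309, 0.1192]
ee_rot: [3.113, 0.01, 2.164]
contact_force: [-0.5, -0.8, -0.0]
opening: 0.364
t 10.8167 pos [0.5915 0.3309 0.1192] rpy [3.113 0.01  2.164] F [-0.5 -0.8 -0. ] op 0.364 q [-0.2   0.51 -0.52  1.54  0.29  1.13 -0.18]
[ 0.85443489 -6.62475443 33.9930402 ]
```

```bash
python3 -m crank '[[0.5,-6.5,0,0,32],[0,0,0,0,32],[0,-1,8,0,32],[0,0,0,0,32]]'; python3 - <<'E'
from h import *
s=st(); print(tool(s,[.5865,.3282,.085]))
E
```

```text
time: 11.15
eef_pos: [0.5857, 0.3279, 0.1145]
ee_rot: [3.109, 0.011, 2.164]
contact_force: [-0.7, 0.4, -1.1]
opening: 0.365
t 11.15 pos [0.5857 0.3279 0.1145] rpy [3.109 0.011 2.164] F [-0.7  0.4 -1.1] op 0.365 q [-0.19  0.5  -0.52  1.57  0.29  1.11 -0.19]
[ 0.11911387 -0.07033977 29.53971464]
```

```bash
python3 -m crank '[[0,-1,7,0,32],[0,-1,7,0,32],[0,0,0,0,32]]'; python3 - <<'E'
from h import *
s=st(); print(tool(s,[.5865,.3282,.085]))
f=cam('wrist'); cv2.imwrite('pics/w6.png',cv2.resize(f['pixels'][180:400,200:440,::-1],None,fx=2,fy=2))
E
```

```text
time: 11.4
eef_pos: [0.5851, 0.3272, 0.1009]
ee_rot: [3.106, 0.011, 2.164]
contact_force: [-0.4, -0.3, -0.6]
opening: 0.366
t 11.4 pos [0.5851 0.3272 0.1009] rpy [3.106 0.011 2.164] F [-0.4 -0.3 -0.6] op 0.366 q [-0.19  0.51 -0.52  1.58  0.29  1.09 -0.19]
[ 0.23810331  1.10979392 15.97554023]
```

View pics/w6.png

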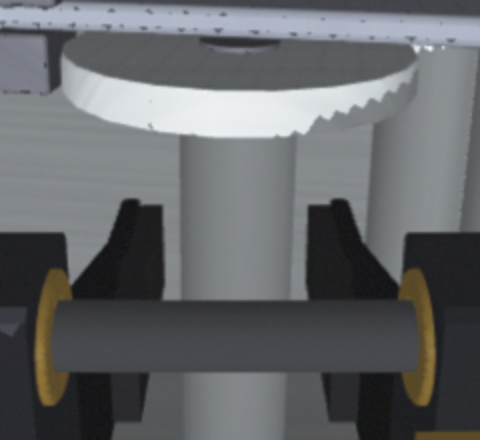

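The body sits centred between the fingers, no contact. Close at 40 N and lift.

```bash
python3 -m crank '[[0,0,0,0,0],[0,0,0,0,0],[0,0,0,0,0],[0,0,0,0,0],[0,0,0,0,0]]' 45
python3 -m crank '[[0,0,-5,0,0],[0,0,-10,0,0]]'
python3 -c "
from h import *
s=st()"
```

```text
time: 11.87
eef_pos: [0.5854, 0.3275, 0.1013]
ee_rot: [3.106, 0.011, 2.163]
contact_force: [-0.0, -0.1, -1.7]
opening: 0.263
time: 12.03
eef_pos: [0.5839, 0.3265, 0.1144]
ee_rot: [3.11, 0.01, 2.163]
contact_force: [-0.1, -0.2, -3.4]
opening: 0.265
t 12.0333 pos [0.5839 0.3265 0.1144] rpy [3.11  0.01  2.163] F [-0.1 -0.2 -3.4] op 0.265 q [-0.19  0.5  -0.52  1.57  0.28  1.11 -0.19]
```

```bash
python3 -m crank '[[0,0,-15,0,0],[0,0,-20,0,0],[0,0,-25,0,0],[0,0,-30,0,0],[0,0,-30,0,0]]'
python3 -m crank '[[0,0,-30,0,0],[0,0,-20,0,0],[0,0,0,0,0],[0,0,0,0,0]]'
python3 - <<'E'
from h import *
s=st(); t=np.array([.6084,.0902]); r=np.radians(-17.5); x=np.array([np.cos(r),np.sin(r)]); y=np.array([-x[1],x[0]]); g=t+.014*x-.014*y; print(g,tool(s,[*g,.061]))
f=cam('wrist','w7'); a=cam('top'); cv2.imwrite('pics/topcrop4.png',cv2.resize(a['pixels'][140:320,130:370],None,fx=3.3,fy=3.3,interpolation=cv2.INTER_CUBIC)[:,:,::-1])
E
```

```text
time: 12.45
eef_pos: [0.5758, 0.3226, 0.2346]
ee_rot: [3.125, 0.009, 2.165]
contact_force: [0.8, 0.8, -3.9]
opening: 0.266
time: 12.78
eef_pos: [0.5743, 0.3236, 0.2967]
ee_rot: [3.116, 0.01, 2.166]
contact_force: [0.1, -0.1, -5.2]
opening: 0.264
t 12.7833 pos [0.5743 0.3236 0.2967] rpy [3.116 0.01  2.166] F [ 0.1 -0.1 -5.2] op 0.264 q [-0.17  0.37 -0.56  1.36  0.21  1.44 -0.13]
[0.61754216 0.07263808] [-229.78151193 -110.98514754  235.17671026]
```

View pics/w7.png

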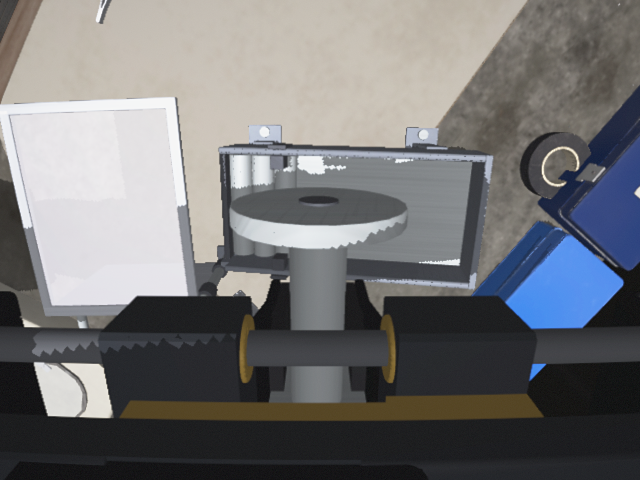

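Wrist view: roller held centrally, all three plain rollers have rolled to the front lip (columns ~240, 262, 285). Carry to the tray.

```bash
python3 -m crank '[[-15,-7,0,0,0],[-27,-13,0,0,0],[-27,-13,0,0,0],[-27,-13,0,0,0],[-27,-13,0,0,0]]'
python3 -m crank '[[-27,-13,0,0,0],[-27,-13,0,0,0],[-27,-13,0,0,0],[-15,-7,0,0,0],[0,0,0,0,0]]'
python3 -m crank '[[0,0,0,4,0],[0,0,0,6.5,0],[0,0,0,6.5,0],[0,0,0,6.5,0],[0,0,0,6.5,0]]'
python3 -m crank '[[0,0,0,6.5,0],[0,0,0,6.5,0],[0,0,0,6.5,0],[0,0,0,3,0],[0,0,0,0,0]]'
cat > m.py <<'E'
from h import *
s=st(); t=np.array([.6084,.0902]); r=np.radians(-17.5); x=np.array([np.cos(r),np.sin(r)]); y=np.array([-x[1],x[0]]); g=t+.014*x-.014*y; print('todo',np.round(tool(s,[*g,.061]),1),'yaw err deg',np.degrees(s['ee_rot'][2])-72.5)
E
python3 m.py
```

```text
time: 13.3
eef_pos: [0.5883, 0.1923, 0.2837]
ee_rot: [3.131, 0.0, 2.182]
contact_force: [0.8, 0.1, -4.4]
opening: 0.265
time: 13.72
eef_pos: [0.6029, 0.0712, 0.271]
ee_rot: [-3.135, -0.004, 2.173]
contact_force: [0.7, -0.5, -5.0]
opening: 0.267
time: 14.13
eef_pos: [0.5989, 0.0688, 0.2602]
ee_rot: [-3.117, 0.001, 1.627]
contact_force: [0.8, 0.4, -4.3]
opening: 0.261
time: 14.55
eef_pos: [0.5942, 0.0719, 0.2499]
ee_rot: [-3.105, 0.016, 1.211]
contact_force: [-0.5, 0.6, -4.4]
opening: 0.258
t 14.55 pos [0.5942 0.0719 0.2499] rpy [-3.105  0.016  1.211] F [-0.5  0.6 -4.4] op 0.258 q [ 0.08  0.28 -0.34  1.54  0.08  1.37 -0.62]
todo [ 12.   28.4 187.9] yaw err deg -3.11230554125936
```

```bash
sed -i 's/-.014\*y/-.010*y/' m.py
python3 -m crank '[[8,14,10,-3,0],[4,14,20,0,0],[0,0,25,0,0],[0,0,20,0,0],[0,0,0,0,0]]'; python3 m.py
```

```text
time: 14.97
eef_pos: [0.6201, 0.0769, 0.1661]
ee_rot: [-3.099, 0.015, 1.28]
contact_force: [-1.8, -1.1, -5.3]
opening: 0.26
t 14.9667 pos [0.6201 0.0769 0.1661] rpy [-3.099  0.015  1.28 ] F [-1.8 -1.1 -5.3] op 0.26 q [ 0.07  0.39 -0.34  1.58  0.12  1.24 -0.58]
todo [  0.8   3.3 105. ] yaw err deg 0.8651032644374936
```

```bash
python3 -m crank '[[1,2,25,0,0],[0,0,25,0,0],[0,0,20,0,0],[0,0,0,0,0]]'; python3 m.py
```

```text
time: 15.3
eef_pos: [0.6178, 0.0788, 0.0936]
ee_rot: [-3.096, 0.015, 1.289]
contact_force: [-2.4, -0.5, -4.1]
opening: 0.263
t 15.3 pos [0.6178 0.0788 0.0936] rpy [-3.096  0.015  1.289] F [-2.4 -0.5 -4.1] op 0.263 q [ 0.06  0.45 -0.33  1.65  0.15  1.12 -0.59]
todo [-1.5  3.  32.5] yaw err deg 1.3553736436685995
```

```bash
python3 -m crank '[[-1,2,15,1,0],[0,0,10,0,0],[0,0,0,0,0]]'; python3 m.py
```

```text
time: 15.55
eef_pos: [0.6187, 0.0783, 0.0702]
ee_rot: [-3.096, 0.015, 1.275]
contact_force: [0.7, 0.0, -3.9]
opening: 0.266
t 15.55 pos [0.6187 0.0783 0.0702] rpy [-3.096  0.015  1.275] F [ 0.7  0.  -3.9] op 0.266 q [ 0.06  0.48 -0.32  1.66  0.16  1.07 -0.61]
todo [-1.6  1.   9.2] yaw err deg 0.5736485537788951
```

```bash
python3 -m crank '[[0,0,3,0,0],[0,0,0,0,0]]'; python3 m.py
```

```text
time: 15.72
eef_pos: [0.6193, 0.0787, 0.0691]
ee_rot: [-3.097, 0.014, 1.277]
contact_force: [-0.6, -0.1, -3.6]
opening: 0.264
t 15.7167 pos [0.6193 0.0787 0.0691] rpy [-3.097  0.014  1.277] F [-0.6 -0.1 -3.6] op 0.264 q [ 0.06  0.48 -0.32  1.66  0.16  1.07 -0.61]
todo [-2.2  0.5  8.1] yaw err deg 0.6718213589516608
```

```bash
python3 -m crank '[[0,0,4,0,0],[0,0,2,0,0],[0,0,0,0,0]]'; python3 -m crank '[[0,0,2,0,0],[0,0,0,0,0]]'; python3 m.py
```

```text
time: 15.97
eef_pos: [0.6206, 0.0792, 0.0656]
ee_rot: [-3.101, 0.012, 1.278]
contact_force: [-0.4, -0.4, -4.1]
opening: 0.265
time: 16.13
eef_pos: [0.6209, 0.0793, 0.0641]
ee_rot: [-3.102, 0.012, 1.278]
contact_force: [-0.7, -0.2, -4.3]
opening: 0.263
t 16.1333 pos [0.6209 0.0793 0.0641] rpy [-3.102  0.012  1.278] F [-0.7 -0.2 -4.3] op 0.263 q [ 0.06  0.49 -0.32  1.67  0.16  1.06 -0.61]
todo [-3.3 -1.1  3.2] yaw err deg 0.7268317689142663
```

```bash
python3 -m crank '[[0,0,3,0,0],[0,0,0,0,0]]'; python3 -m crank '[[0,0,2,0,0],[0,0,0,0,0]]';python3 -m crank '[[0,0,2,0,0],[0,0,0,0,0]]'; python3 m.py
```

```text
time: 16.3
eef_pos: [0.6219, 0.0794, 0.0633]
ee_rot: [-3.105, 0.011, 1.278]
contact_force: [-0.1, 0.8, -4.2]
opening: 0.267
time: 16.47
eef_pos: [0.6227, 0.0795, 0.0633]
ee_rot: [-3.107, 0.011, 1.278]
contact_force: [0.1, 0.1, -3.6]
opening: 0.262
time: 16.63
eef_pos: [0.6234, 0.0796, 0.0632]
ee_rot: [-3.108, 0.01, 1.278]
contact_force: [0.1, -0.3, -3.5]
opening: 0.262
t 16.6333 pos [0.6234 0.0796 0.0632] rpy [-3.108  0.01   1.278] F [ 0.1 -0.3 -3.5] op 0.262 q [ 0.06  0.49 -0.32  1.67  0.16  1.05 -0.61]
todo [-4.3 -3.4  2.3] yaw err deg 0.696951358836472
```

```bash
python3 -m crank '[[0,0,5,0,0],[0,0,0,0,0]]'; python3 -m crank '[[0,0,5,0,0]]'; python3 m.py
```

```text
time: 16.8
eef_pos: [0.6262, 0.0792, 0.063]
ee_rot: [-3.115, 0.009, 1.277]
contact_force: [0.8, 0.3, -3.2]
opening: 0.264
time: 16.88
eef_pos: [0.6281, 0.0791, 0.0613]
ee_rot: [-3.119, 0.008, 1.276]
contact_force: [-12.4, -5.3, 52.5]
opening: 0.262
t 16.8833 pos [0.6281 0.0791 0.0613] rpy [-3.119  0.008  1.276] F [-12.4  -5.3  52.5] op 0.262 q [ 0.06  0.49 -0.32  1.66  0.17  1.04 -0.61]
todo [-5.2 -8.2  0.5] yaw err deg 0.6051893882245025
```

```bash
python3 -m crank '[[0,0,0,0,0]]'; python3 -m crank '[[0,0,0,0,32],[0,0,0,0,32],[0,0,0,0,32]]'; python3 m.py
```

```text
time: 16.97
eef_pos: [0.629, 0.0789, 0.0622]
ee_rot: [-3.122, 0.007, 1.276]
contact_force: [0.6, -0.5, -4.8]
opening: 0.264
time: 17.22
eef_pos: [0.6293, 0.0791, 0.0615]
ee_rot: [-3.122, 0.006, 1.276]
contact_force: [0.5, 0.4, -0.5]
opening: 0.357
t 17.2167 pos [0.6293 0.0791 0.0615] rpy [-3.122  0.006  1.276] F [ 0.5  0.4 -0.5] op 0.357 q [ 0.06  0.49 -0.32  1.66  0.17  1.03 -0.61]
todo [-5.6 -9.4  0.7] yaw err deg 0.5894468325670061
```

```bash
python3 -m crank '[[0,0,-6,0,34],[0,0,-10,0,34],[0,0,-20,0,34],[0,0,-30,0,34],[0,0,-40,0,34]]'
python3 -m crank '[[0,0,-40,0,34],[0,0,-40,0,34],[0,0,-40,0,34],[0,0,-40,0,34],[0,0,-40,0,34]]'
python3 -m crank '[[-38,0,0,0,34],[-38,0,0,0,34],[-38,0,0,0,34],[-38,0,0,0,34],[-38,0,0,0,34]]'
python3 -m crank '[[-38,0,0,0,34],[-38,0,0,0,34],[-38,0,0,0,34],[-38,0,0,0,34],[-38,0,0,0,34]]'
python3 - <<'E'
from h import *
s=st(); a=cam('top'); cv2.imwrite('pics/fin.png',cv2.resize(a['pixels'][140:320,130:370],None,fx=3.3,fy=3.3,interpolation=cv2.INTER_CUBIC)[:,:,::-1])
E
```

```text
time: 17.63
eef_pos: [0.6259, 0.0785, 0.1619]
ee_rot: [-3.106, 0.013, 1.277]
contact_force: [0.1, -1.1, 0.0]
opening: 0.389
time: 18.05
eef_pos: [0.6306, 0.079, 0.3716]
ee_rot: [-3.105, 0.012, 1.279]
contact_force: [1.1, 0.1, 0.4]
opening: 0.392
time: 18.47
eef_pos: [0.5783, -0.0953, 0.39]
ee_rot: [-3.124, -0.002, 1.299]
contact_force: [0.6, -0.2, 0.2]
opening: 0.39
time: 18.88
eef_pos: [0.5223, -0.2853, 0.3957]
ee_rot: [-3.13, -0.002, 1.302]
contact_force: [0.8, 0.0, -0.3]
opening: 0.388
t 18.8833 pos [ 0.5223 -0.2853  0.3957] rpy [-3.130e+00 -2.000e-03  1.302e+00] F [ 0.8  0.  -0.3] op 0.388 q [ 0.52  0.2  -0.12  1.33  0.02  1.62  0.14]
```

View pics/fin.png

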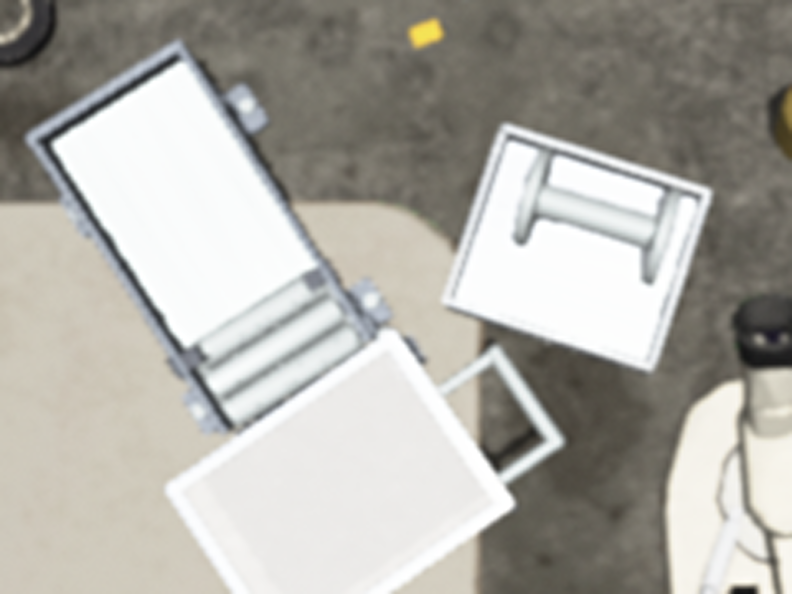

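```bash
python3 - <<'E'
from h import *
a=cam('top'); c=lambda L:[(x/3.3+130-.35,y/3.3+140-.35) for x,y in L]
g=lambda L,z:onz(a,c(L),z)[:,:2]
ang=lambda v:np.degrees(np.arctan2(v[1],v[0]))
b=g([(493,350),(560,440)],.112); p=g([(388,335),(168,490)],.133)
print('bar dir',ang(b[1]-b[0])%360,'hinge-side plate dir',ang(p[1]-p[0])%360)
r=g([(200,345),(325,282)],.075); r1=g([(228,418),(360,340)],.055); print('roller axes dir',ang(r[0]-r[1]),ang(r1[0]-r1[1]))
f=g([(597,215)],.05)[0]-[.6084,.0902]; t=np.radians(-17.5); print('flanged in tray mm',1000*(f@[np.cos(t),np.sin(t)]),1000*(f@[-np.sin(t),np.cos(t)]))
cv2.imwrite('pics/full.png',a['pixels'][:,:,::-1])
o=cv2.imread('pics/top0.png').astype(int); n=cv2.imread('pics/full.png').astype(int)
for nm,(x,y) in dict(bottle=(377,175),collar=(388,212),pliers=(460,213)).items():
    d=np.abs(o-n)[y-22:y+22,x-35:x+35].max(2); print(nm,'changed px',int((d>40).sum()))
st()
E
```

```text
bar dir 216.8700620095198 hinge-side plate dir 125.72140961360631
roller axes dir 117.27622831956906 121.0796286559495
flanged in tray mm 22.943771696399832 -5.840564525634287
bottle changed px 0
collar changed px 490
pliers changed px 1989
t 18.9833 pos [ 0.5197 -0.2915  0.3951] rpy [-3.129e+00  1.000e-03  1.291e+00] F [-0.5  0.  -0.7] op 0.389 q [ 0.53  0.2  -0.11  1.33  0.03  1.62  0.14]
```

```bash
python3 -c "
from rig import workorder
print(workorder.hand_in())"
```

```text
the job is handed in; nothing more can be done
None
```

The job is handed in at about 19 s on the robot's clock. I swung the guard door open by its handle, lifted out the jammed roller and laid it in the scrap tray. It reported no verdict, so the results below are from my own checks in the last top picture.

- **Door:** it stands open by about 93° (1.62 rad).
- **Plain rollers:** all three lie in a row at the front lip. I judged this by eye and did not measure their distances from their places.
- **Flanged roller:** it lies on its rims in the tray, about 23 mm (tray x) and -6 mm (tray y) from the middle. It rolled roughly 8 mm as I set it down.
- **Robot:** it is clear of everything, with no contact force.

**Less certain checks:**
- **Set-down force:** the set-down ended with a brief push of about 52 N on the wrist, with the roller in the fingers. That is under the 120 N wrist limit.
- **Lying objects:** the oil bottle's patch of the picture did not change at all. The same comparison showed changes around the collar and pliers, probably because the arm is hanging over them. I felt no contact while passing over them, but I did not confirm that they are unmoved.

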